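# Load the objective tray from behind the dropper bottles

## Robot

A 6-joint arm with a two-finger parallel gripper is mounted at the origin on a cart in front of the work surface, level with it; the furniture and walls round the work are solid. World frame = base frame: x ahead of the robot, y to its left, z up, the work surface at z = 0. Lengths are in m, angles in rad, forces in N, time in s.
With the tool pointing down it reaches from about 0.35 to 0.85 m from the base axis. Payload 8.1 kg.
Tool frame: the origin (TCP) lies where the fingers leave the gripper's body, on its centre line; the fingertips stand finger_overhang ahead of it and the grasp point (between the pads) lies 54 mm ahead of it (finger_overhang is the distance from the TCP to the fingertips, in m); z points along the fingers, y is the direction in which the jaws open and shut (so a half turn about z gives the same grasp; the last joint's range is limited). The gripper opens to 85 mm and grips with 20 to 120 N. Pads are 22 mm wide; open, the fingers measure 114 mm over their backs; the gripper's body (76 mm by 85 mm) begins 54 mm behind the grasp point. The pads swing forward as they close: fully open they stand 13 mm farther back than shut.
Start: joints at [-1.423, 0.13, 1.488, -0, 1.523, -0.085], TCP at [0.138, -0.584, 0.304] pointing down, gripper open.
Joint ranges: [-2.96, 2.96], [-0.89, 2.26], [0.02, 2.5], [-1.34, 4.48], [0, 2.73], [-2.66, 2.66]. Speed limits (rad/s): [2.39, 2.39, 2.79, 3.14, 3.14, 3.14].

## Interface

Orientations are given as a unit quaternion [x, y, z, w].
In Python, from bench import * gives the robot as it stands. The module is installed in compiled form; this text tells all that it offers.
- The arm moves only by the tool step_arm, never from a script. Its argument "steps" is one flat list of numbers, 7 for each row, row after row: the turn, a rotation vector about the tool's x, y, z in rad, then the shift along the tool's x, y, z in m, then the opening, from -1 (shut) to 1 (fully open), so that 0 is half open. In form: [wx, wy, wz, x, y, z, grip, wx, wy, wz, x, y, z, grip, ...]. A call has 1 to 10 rows; each row is the pose to reach, as a shift and turn from the pose commanded when the call began, along the tool's axes at that moment; what a row does not reach only later rows make up. A row lasts 1/10 s, in which the tool goes at most 50 mm and 8.59 degrees, less where a joint would pass 70% of its speed; a pose out of reach is approached as far as the arm can. A call with a gripper value outside its range is refused whole. The fingers move at their own pace and stop on an object; "squeeze" is the grip in N (left out, the last holds). Time passes only in rows, so rows that repeat a pose let the fingers close. It gives the time, the measured TCP pose, the force and the opening at its end, in the units of the state.
- state(): the state, without advancing time (a new reading comes with each control period).
- snapshot(name): name is "scene" or "top" or "wrist"; returns (picture, depth): 420x560x3 uint8, red, green, blue; 420x560 float32, m along the optical axis (not along the pixel's ray), 0 where there is no reading.
- get_calibration(name): a dict with "mtx" (3x3 intrinsics, pixels), "pose" (4x4, takes a point from camera to world coordinates). Camera axes: x right, y down, z forward; pixel columns grow to the right and rows downward; lengths in m; the calibration is good to about 2 mm. A picture is of the moment at which its call begins: read the wrist's pose just before it. get_calibration takes no time and is no camera call; for the wrist camera it gives the pose at the moment of the call.
- finish_job(): hands the job in, once; it reports no verdict.
Trained networks look in the newest picture that a camera, given by its name, has taken for a name from the list of things; names that differ only in an ending like _2 or _b are one class to them, and where a whole thing is asked for, a point or a joint stands for the part that bears it (a point fixed in the world has none). Each returns a list of dicts, best first, with "score" (0 to 1); they miss things now and then, are a little off and sometimes report something else, mostly with a low value. They report only what shows in the picture. A call takes as long as a camera call. They do not tell look-alikes from the thing itself.
- outline_of(thing, camera): "pixels" (420x560 bool, what is visible of it) and "point" ([column, row] in pixels, amid what is visible of it).
- landmark_of(thing, camera): "point" ([column, row] in pixels: a listed point, or the origin of a listed thing).
The state is a dict: "t": time; "joint_positions": joint angles; "dq": joint speeds; "tau": joint torques, N m; "tcp_pos": TCP position; "orientation": TCP orientation; "contact_force": force on the tool from outside, world axes, zero at the start; "moment": the same for the moment, N m; "width": finger opening in m.
Only numpy, scipy, OpenCV 4.12 (cv2) and the standard library are available. Lean on these libraries where they do the work, as an engineer would, in place of code of your own. Each camera call takes 0.05 s, during which the arm holds its last target. There are 200 camera calls.

## Task

The two spare microscope objectives stand behind two dropper bottles on the grey stand. First clear both bottles to the black mat; then, with the bottles waiting there, set each objective down in the seat of its own colour on the metal tray; at last put each bottle back on the middle of the disc of its own colour. Keep bottles and objectives upright all the time and leave everything standing free.

Things in the scene. Friction and masses are not known exactly. Their poses are not given: they have to be found in the camera images.
- bottle_red: small round white plastic dropper bottle with a red screw cap and a pointed red nozzle, standing upright at the front of a grey stand. White body 36 mm diameter up to 60 mm height, then a shoulder narrowing to the 22 mm diameter cap (about 66 to 83 mm), nozzle 12 mm wide up to 98 mm. About 40 to 85 g. Origin: centre of its underside; z up along the bottle.
- bottle_blue: small round white plastic dropper bottle with a blue screw cap and a pointed blue nozzle, standing upright at the front of a grey stand. White body 36 mm diameter up to 60 mm height, then a shoulder narrowing to the 22 mm diameter cap (about 66 to 83 mm), nozzle 12 mm wide up to 98 mm. About 40 to 85 g. Origin: centre of its underside; z up along the bottle.
- lens_yellow: spare microscope objective: upright steel cylinder 28 mm diameter, 34 mm high with dark knurled rings and a yellow band, topped by a yellow cone and a small steel tip, 45 mm high in all; about 85 to 170 g. At the start it stands behind the bottles on the same grey stand, about 48 mm from the nearer bottle axis and 64 mm from the other objective. Origin: centre of its underside; z up.
- lens_green: spare microscope objective: upright steel cylinder 28 mm diameter, 34 mm high with dark knurled rings and a green band, topped by a green cone and a small steel tip, 45 mm high in all; about 85 to 170 g. At the start it stands behind the bottles on the same grey stand, about 48 mm from the nearer bottle axis and 64 mm from the other objective. Origin: centre of its underside; z up.
- pad_red: red disc, 46 mm diameter, 2 mm thick, fixed on the front part of the grey stand (110 x 126 mm, 4 mm thick, with an 8 mm high back edge): home of the red-capped bottle, which stands on it at the start; pad centres are 64 mm apart. Origin: centre of its underside, 4 mm above the worktop; a bottle standing on it has its underside 6 mm above the worktop. x points from the front (bottle) row to the back (objective) row.
- pad_blue: blue disc, 46 mm diameter, 2 mm thick, fixed on the front part of the grey stand (110 x 126 mm, 4 mm thick, with an 8 mm high back edge): home of the blue-capped bottle, which stands on it at the start; pad centres are 64 mm apart. Origin: centre of its underside, 4 mm above the worktop; a bottle standing on it has its underside 6 mm above the worktop. x points from the front (bottle) row to the back (objective) row.
- mat: black rubber mat lying flat and fixed on the worktop, 96 mm along its x, 130 mm along its y, 3 mm thick: room for the two bottles side by side along y. Origin: centre of its underside, at worktop height; its x points away from the robot within about 7 degrees.
- seat_yellow: round yellow cup-like seat, fixed on a flat aluminium tray (80 x 126 mm, 4 mm thick) beside the other seat, 62 mm apart: outer diameter 54 mm, recess inner diameter 46 mm, floor 3 mm above its origin, rim top 7 mm above its origin (recess 4 mm deep). Origin: centre of its underside, 4 mm above the worktop; an objective standing in it has its underside 7 mm above the worktop.
- seat_green: round green cup-like seat, fixed on a flat aluminium tray (80 x 126 mm, 4 mm thick) beside the other seat, 62 mm apart: outer diameter 54 mm, recess inner diameter 46 mm, floor 3 mm above its origin, rim top 7 mm above its origin (recess 4 mm deep). Origin: centre of its underside, 4 mm above the worktop; an objective standing in it has its underside 7 mm above the worktop.
Not all that is in view belongs to the job. What is shaped like the lens_yellow but red is not meant.

How it is judged:
By the outcome, as a careful person would: the job done as asked, in the order asked, and still so for the second after the job is handed in, with the robot touching nothing.
It also fails if it takes over 125 s, if anything falls off the work surface, if the arm or the gripper's body presses on something with over 40 N, if the wrist force passes 120 N, or if a joint passes its speed limit or range.

## Working session

There is one attempt and no reset: what is moved stays moved. The work goes in short steps, Python scripts to look and compute and a tool call to move; the robot and the scene stay as the last step left them, time stands still between calls to the robot, and variables do not carry over. Pictures are saved under pics/ and viewed, about 12 in all and at most 16, crops included, and the job is handed in when it is done.

Besides the shell and the picture viewer there is one more tool, called after "Emit:" as name(argument=value, ...) on one line, values as JSON. step_arm: Moves the arm, as the interface text tells. Its arguments: {"type":"object","properties":{"steps":{"type":"array","items":{"type":"number"}},"squeeze":{"type":"number"}},"required":["steps"]}

```bash
mkdir -p pics
cat > h.py <<'E'
from bench import *
import numpy as np, cv2
def snap(n,save=None):
    p,d=snapshot(n); c=get_calibration(n)
    if save: cv2.imwrite('pics/'+save,p[:,:,::-1])
    return p,d,c
def ray(c,uv,z):
    K,T=np.array(c['mtx']),np.array(c['pose'])
    r=T[:3,:3]@np.linalg.solve(K,[uv[0],uv[1],1.]); o=T[:3,3]
    return o+r*(z-o[2])/r[2]
def cloud(c,d):
    K,T=np.array(c['mtx']),np.array(c['pose'])
    v,u=np.mgrid[:d.shape[0],:d.shape[1]]
    P=np.stack([(u-K[0,2])/K[0,0]*d,(v-K[1,2])/K[1,1]*d,d],-1)
    return P@T[:3,:3].T+T[:3,3]
E
python3 - <<'E'
from h import *
print(state())
H=dict(bottle_red=.006,bottle_blue=.006,lens_yellow=.004,lens_green=.004,pad_red=.004,pad_blue=.004,mat=0,seat_yellow=.004,seat_green=.004)
for n in('top','scene'):
    p,d,c=snap(n,n+'0.png'); print(n,np.round(c['pose'],3).tolist())
    P=cloud(c,d)
    for t,z in H.items():
        for l in landmark_of(t,n)[:3]:
            print(t,round(l['score'],2),np.round(l['point']),np.round(ray(c,l['point'],z),4))
        if n=='top':
          for o in outline_of(t,n)[:3]:
            m=o['pixels']; q=P[m]; print('   out',round(o['score'],2),np.round(o['point']),m.sum(),np.round(np.median(q,0),3),q[:,2].max().round(3))
E
```

```text
{'t': 0.0, 'joint_positions': array([-1.42334353e+00,  1.31167540e-01,  1.48928618e+00, -3.15848122e-05,
        1.52297562e+00, -8.54163585e-02]), 'dq': array([-0.00106188,  0.0001818 , -0.00011083, -0.00202873, -0.00187853,
       -0.00080301]), 'tau': array([-2.02347219e-03, -5.69405222e+01, -5.00556493e+01, -2.65747585e-04,
        1.49505632e-02,  2.24196776e-05]), 'tcp_pos': array([ 0.13840454, -0.58339519,  0.3028367 ]), 'orientation': array([ 9.93228641e-01,  1.16172388e-01, -4.42467783e-05, -9.17409332e-04]), 'contact_force': array([ 0.33373764,  0.8934545 , -0.12359678]), 'moment': array([-0.00771492, -0.0321461 ,  0.03700458]), 'width': 0.08537516817883725}
top [[-0.015, -0.998, 0.063, 0.521], [-1.0, 0.014, -0.02, 0.122], [0.019, -0.063, -0.998, 0.99], [0.0, 0.0, 0.0, 1.0]]
bottle_red 0.53 [340. 252.] [ 0.4767 -0.0247  0.006 ]
   out 0.48 [345. 252.] 268 [ 0.477 -0.021  0.066] 0.99
   out 0.4 [267. 249.] 479 [0.476 0.136 0.008] 0.99
bottle_blue 0.69 [313. 256.] [0.4675 0.0364 0.006 ]
bottle_blue 0.6 [344. 256.] [ 0.4677 -0.0338  0.006 ]
   out 0.58 [315. 256.] 196 [0.471 0
[... 998 characters left out ...]
-0.306, -0.412, 0.858, -0.683], [-0.012, -0.9, -0.436, 0.429], [0.0, 0.0, 0.0, 1.0]]
bottle_red 0.93 [253. 258.] [ 0.4782 -0.0255  0.006 ]
bottle_red 0.61 [239. 243.] [0.4647 0.0343 0.006 ]
bottle_blue 0.98 [236. 243.] [0.4602 0.0367 0.006 ]
bottle_blue 0.28 [229. 210.] [0.4764 0.1899 0.006 ]
bottle_blue 0.19 [236. 219.] [0.4799 0.1376 0.006 ]
lens_yellow 0.7 [270. 254.] [ 0.5125 -0.0199  0.004 ]
pad_red 0.4 [253. 262.] [ 0.4745 -0.037   0.004 ]
pad_blue 0.49 [239. 246.] [0.4627 0.0281 0.004 ]
mat 0.78 [229. 192.] [0.4958 0.3011 0.    ]
seat_yellow 0.39 [233. 220.] [0.4738 0.1393 0.004 ]
seat_yellow 0.28 [253. 258.] [ 0.4787 -0.0246  0.004 ]
seat_green 0.51 [227. 208.] [0.4736 0.2014 0.004 ]
```

Run:
```python
import cv2,numpy as np
a=cv2.imread('pics/top0.png');b=cv2.imread('pics/scene0.png')
a=cv2.resize(a[110:310,150:420],None,fx=2.9,fy=2.9,interpolation=cv2.INTER_CUBIC)
cv2.imwrite('pics/topc.png',a);
```

```text
(no output)
```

View pics/topc.png

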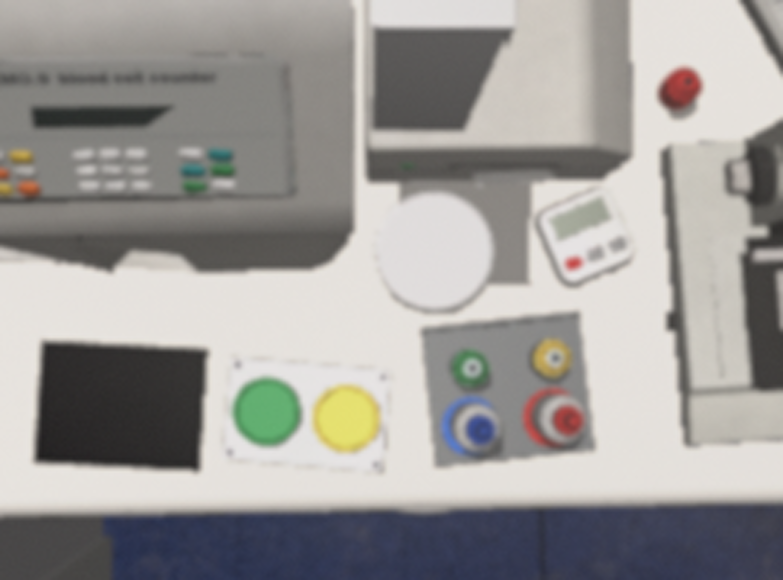

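View pics/scene0.png

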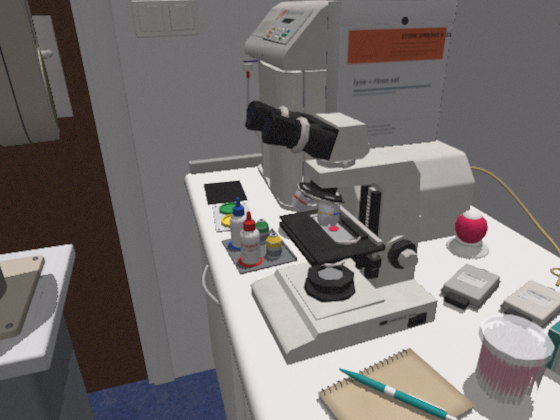

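The picture shows the red bottle with the yellow lens behind it (crop px 560,418 and 552,358), blue with green beside them (478,428 and 470,368), the seats at (268,411) green and (346,418) yellow, and the mat at the left. The red look-alike at (682,88) is the distractor. Next: a height map of the obstacles.

Run:
```python
from h import *
p,d,c=snap('top'); P=cloud(c,d)[d>0]
xs=np.arange(.25,.80,.04); ys=np.arange(.46,-.70,-.04)
print('y\\x',*(f'{x:4.2f}' for x in xs))
for y in ys:
    r=[]
    for x in xs:
        m=(abs(P[:,0]-x)<.02)&(abs(P[:,1]-y)<.02)
        r.append(f'{np.percentile(P[m,2],97)*1000:4.0f}' if m.sum()>3 else '  --')
    print(f'{y:5.2f}',*r)
p,d,c=snap('scene'); P=cloud(c,d)[d>0]
for y in ys:
    r=[]
    for x in xs:
        m=(abs(P[:,0]-x)<.02)&(abs(P[:,1]-y)<.02)
        r.append(f'{np.percentile(P[m,2],97)*1000:4.0f}' if m.sum()>3 else '  --')
    print(f'{y:5.2f}',*r)
```

```text
y\x 0.25 0.29 0.33 0.37 0.41 0.45 0.49 0.53 0.57 0.61 0.65 0.69 0.73 0.77
 0.46  332  398  416  426  427  429  417  413  414  418  423  433  435  436
 0.42 -741 -741 -748   --    4    4    4    4  340  386  422  442  443  444
 0.38 -740 -741 -746   --    3    6    6    6  340  386  422  441  443  444
 0.34 -742 -743 -745   --    3    7    7    6  339  386  423  441  443  444
 0.30 -741 -743 -739   --    3    7    6    6  339  387  422  441  443  444
 0.26 -741 -744 -740   --    4    6    7    6  338  387  423  441  443  444
 0.22 -741 -743 -744   --    4   11   12    6  338  387  422  441  443  444
 0.18 -744 -743 -747   --    3   11   12    7  338  387  422  441  443  444
 0.14 -741 -744 -742   --    3   13   13    6  338  383  422  441  443  444
 0.10 -741 -741 -742   --    3   10   11    4   20   20  168  436  436  436
 0.06 -742 -742   --  -92    3   85   84   46   20   20  434  436  436  436
 0.02 -744 -742   --   --    3   88   88   48   19   20  166  168  167  168
-0.02 -742 -744 -744   --    3   85  100   50   15   19  166  168  168  167
-0.06 -742 -743 -745   --    3    6   
[... 2681 characters left out ...]
9   -0   -0   -0
-0.34   --   --   --   --    0    0   10   21   11   11    0   -0   -0   --
-0.38   --   --   --   --   --    0   10   21   22   10   81   81   82   58
-0.42   --   --   --   --   --   --   --   10   22   21   81   81   81   34
-0.46   --   --   --   --   --   --   --   --   --   --   --   73    0   --
-0.50   --   --   --   --   --   --   --   --   --   --   --   --   --   --
-0.54   --   --   --   --   --   --   --   --   --   --   --   --   --   --
-0.58   --   --   --   --   --   --   --   --   --   --   --   --   --   --
-0.62   --   --   --   --   --   --   --   --   --   --   --   --   --   --
-0.66   --   --   --   --   --   --   --   --   --   --   --   --   --   --
```

```bash
cat >> h.py <<'E'
from scipy.spatial.transform import Rotation as Rn
def yaw(s=None):
    q=(s or state())['orientation']; x=Rn.from_quat(q).as_matrix()[:,0]; return np.degrees(np.arctan2(x[1],x[0]))
def go(xyz,yw=None):
    s=state(); R=Rn.from_quat(s['orientation']).as_matrix(); d=np.asarray(xyz)-s['tcp_pos']
    y0=np.radians(yw if yw is not None else yaw(s)); x=np.array([np.cos(y0),np.sin(y0),0]); z=np.array([0,0,-1.])
    R2=np.stack([x,np.cross(z,x),z],1)
    print('shift',np.round(R.T@d,4),'turn',np.round(Rn.from_matrix(R.T@R2).as_rotvec(),3),'rows',np.ceil(np.linalg.norm(d)/.05))
E
python3 - <<'E'
import bench; print([n for n in dir(bench) if n[0]!='_'], getattr(bench,'finger_overhang',None))
from h import *
c=get_calibration('wrist'); s=state(); R=Rn.from_quat(s['orientation']).as_matrix()
print('cam in tool',np.round(R.T@(np.array(c['pose'])[:3,3]-s['tcp_pos']),3),np.round(R.T@np.array(c['pose'])[:3,:3],3).tolist(),np.round(c['mtx'],1).tolist())
go([.138,-.583,.47]); go([.40,0.005,.47],6)
E
```

```text
['MotionError', 'finger_overhang', 'finish_job', 'get_calibration', 'landmark_of', 'outline_of', 'snapshot', 'state'] 0.0726
cam in tool [ 0.072  0.001 -0.071] [[-0.0, -0.958, -0.286], [1.0, 0.0, -0.001], [0.001, -0.286, 0.958]] [[352.1, 0.0, 282.4], [0.0, 352.1, 214.4], [0.0, 0.0, 1.0]]
shift [-0.0003 -0.0009 -0.1661] turn [ 0. -0. -0.] rows 4.0
shift [ 0.3904 -0.5126 -0.1661] turn [ 0.    -0.     0.128] rows 14.0
```

Emit:
step_arm(steps=[0,0,-0.6,0,0,-0.166,1,0,0,-0.6,0,0,-0.166,1,0,0,-0.6,0,0,-0.166,1,0,0,-0.6,0,0,-0.166,1,0,0,-1.5,0.167,-0.22,-0.166,1,0,0,-1.5,0.167,-0.22,-0.166,1,0,0,-1.5,0.167,-0.22,-0.166,1,0,0,-1.5,0.167,-0.22,-0.166,1,0,0,-1.5,0.167,-0.22,-0.166,1,0,0,-1.5,0.167,-0.22,-0.166,1])

```text
t: 2.55
tcp_pos: [0.2511, -0.3284, 0.4706]
orientation: [0.645, 0.765, 0.0, 0.001]
contact_force: [-0.3, -0.7, 0.4]
width: 0.0854
```

Run:
```python
from h import *
print(yaw(),state()['joint_positions']); go([.50,.005,.36],186)
```

```text
99.73357421033836 [-1.04276133e+00 -3.82174431e-01  1.65747857e+00  7.91258995e-04
  1.86481430e+00 -1.21241507e+00]
shift [0.2866 0.3016 0.1106] turn [ 0.     0.002 -1.506] rows 9.0
```

Emit:
step_arm(steps=[0,0,-1.506,0.408,0.272,0,1,0,0,-1.506,0.408,0.272,0,1,0,0,-1.506,0.408,0.272,0,1,0,0,-1.506,0.408,0.272,0,1,0,0,-1.506,0.408,0.272,0,1,0,0,-1.506,0.408,0.272,0,1,0,0,-1.506,0.408,0.272,0,1,0,0,-1.506,0.408,0.272,0.11,1,0,0,-1.506,0.408,0.272,0.11,1,0,0,-1.506,0.408,0.272,0.11,1])

```text
t: 3.55
tcp_pos: [0.4439, 0.0969, 0.3768]
orientation: [-0.049, 0.999, -0.0, 0.001]
contact_force: [1.2, -0.4, -0.1]
width: 0.0857
```

Emit:
step_arm(steps=[0,0,0,0,0,0.0,0.1,0,0,0,0,0,0.0,0.1,0,0,0,0,0,0.0,0.1])

```text
t: 3.85
tcp_pos: [0.4438, 0.0944, 0.3787]
orientation: [-0.045, 0.999, -0.0, 0.001]
contact_force: [-0.1, -0.5, 0.4]
width: 0.0474
```

```bash
cat > look.py <<'E'
from h import *
import sys
H=dict(bottle_red=.006,bottle_blue=.006,lens_yellow=.004,lens_green=.004,pad_red=.004,pad_blue=.004,mat=0,seat_yellow=.004,seat_green=.004)
s=state(); print(s['tcp_pos'],yaw(),s['width'],s['joint_positions'].round(2))
p,d,c=snap('wrist',sys.argv[1]); P=cloud(c,d)
np.savez('last.npz',p=p,d=d,K=c['mtx'],T=c['pose'])
for t in sys.argv[2:]:
    for l in landmark_of(t,'wrist')[:2]:
        print(t,round(l['score'],2),np.round(l['point']),np.round(ray(c,l['point'],H[t]),4))
    for o in outline_of(t,'wrist')[:2]:
        q=P[o['pixels']&(d>0)]; print('   out',round(o['score'],2),np.round(o['point']),np.round(np.median(q,0),3),'z98',np.percentile(q[:,2],98).round(3))
E
python3 look.py w1.png bottle_red bottle_blue lens_yellow lens_green pad_red pad_blue mat seat_yellow seat_green
```

```text
[0.44380006 0.09438697 0.37873505] -174.88211378779178 0.04741263370187655 [ 0.1  -0.29  1.75 -0.    1.68 -1.56]
bottle_red 0.91 [189. 185.] [ 0.4751 -0.0238  0.006 ]
   out 0.64 [181. 192.] [ 0.466 -0.019  0.067] z98 0.104
bottle_blue 0.96 [237. 185.] [0.4688 0.0372 0.006 ]
bottle_blue 0.21 [359. 202.] [0.4772 0.1971 0.006 ]
   out 0.73 [230. 193.] [0.46  0.041 0.067] z98 0.105
lens_yellow 0.8 [187. 218.] [ 0.5203 -0.0268  0.004 ]
lens_yellow 0.4 [191. 183.] [ 0.4724 -0.0224  0.004 ]
   out 0.77 [185. 222.] [ 0.513 -0.019  0.04 ] z98 0.051
   out 0.34 [197. 172.] [ 0.458 -0.017  0.007] z98 0.011
lens_green 0.66 [239. 216.] [0.5117 0.0417 0.004 ]
lens_green 0.55 [316. 197.] [0.4765 0.1402 0.004 ]
   out 0.97 [237. 221.] [0.505 0.041 0.043] z98 0.052
pad_red 0.66 [191. 183.] [ 0.472  -0.0218  0.004 ]
   out 0.68 [199. 173.] [ 0.458 -0.014  0.007] z98 0.014
pad_blue 0.72 [240. 181.] [0.4644 0.0405 0.004 ]
   out 0.76 [245. 170.] [0.452 0.044 0.007] z98 0.009
mat 0.94 [444. 215.] [0.4871 0.3139 0.    ]
   out 0.96 [445. 212.] [0.484 0.31  0.004] z98 0.006
seat_yellow 0.78 [315. 197.] [0.4765 0.1387 0.004 ]
   out 0.88 [313. 198.] [0.473 0.135 0.009] z98 0.013
seat_green 0.61 [359. 201.] [0.4765 0.1969 0.004 ]
   out 0.88 [358. 204.] [0.48  0.197 0.009] z98 0.013
```

View pics/w1.png

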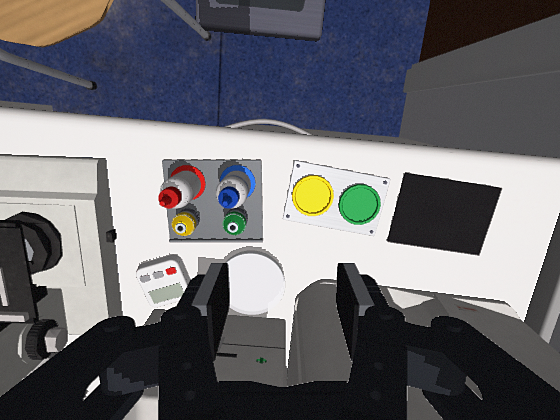

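```bash
cat > tips.py <<'E'
from h import *
z=np.load('last.npz'); d,p=z['d'],z['p'].astype(int); c=dict(mtx=z['K'],pose=z['T']); P=cloud(c,d)
def cent(m,zz):
    v,u=np.nonzero(m); return m.sum(),np.round(ray(c,(u.mean(),v.mean()),zz),4)
B=(P[...,0]>.4)&(P[...,0]<.54)&(d>0)
for n,y0,y1 in(('red',-.06,.008),('blue',.008,.08)):
    m=B&(P[...,1]>y0)&(P[...,1]<y1)
    print(n,'bottle tip',cent(m&(P[...,2]>.096),.102))
    print(n,'lens tip',cent(m&(P[...,2]>.044)&(P[...,2]<.056)&(P[...,0]>.495),.048))
# saturated coloured discs: seats (rim z .011)
r,g,b=p[...,0],p[...,1],p[...,2]
for n,m in(('seat_y',(r>150)&(g>130)&(b<90)),('seat_g',(g>r+50)&(g>b+30))):
    m=m&B&(P[...,1]>.09)&(P[...,1]<.24)
    cs=max(cv2.findContours(m.astype(np.uint8),0,1)[0],key=cv2.contourArea); e=cv2.fitEllipse(cs); print(n,e,np.round(ray(c,e[0],.010),4))
m=(p.max(-1)<60)&(P[...,2]<.02)&(P[...,1]>.2)&B; P2=P[m][:,:2].astype(np.float32); print('mat',cv2.minAreaRect(P2))
E
python3 tips.py
```

```text
red bottle tip (np.int64(69), array([ 0.472 , -0.0253,  0.102 ]))
red lens tip (np.int64(202), array([ 0.5164, -0.0221,  0.048 ]))
blue bottle tip (np.int64(19854), array([ 0.6726, -0.0592,  0.102 ]))
blue lens tip (np.int64(199), array([0.5101, 0.0401, 0.048 ]))
seat_y ((312.365234375, 195.46487426757812), (38.986637115478516, 40.27113723754883), 65.55816650390625) [0.4735 0.1349 0.01  ]
seat_g ((359.41314697265625, 204.3228302001953), (38.618038177490234, 41.19198226928711), 62.826438903808594) [0.4798 0.1968 0.01  ]
mat ((0.48735857009887695, 0.33629295229911804), (0.2626396119594574, 0.09466250985860825), 86.0950927734375)
```

Run:
```python
from h import *
go([.471,-.0255,.20],186);go([.471,-.0255,.112],186)
```

```text
shift [-0.0163 -0.1225  0.1773] turn [-0.    -0.    -0.013] rows 5.0
shift [-0.0163 -0.1225  0.2653] turn [-0.    -0.    -0.013] rows 6.0
```

Emit:
step_arm(steps=[0,0,-0.013,-0.016,-0.1225,0.177,0.15,0,0,-0.013,-0.016,-0.1225,0.177,0.15,0,0,-0.013,-0.016,-0.1225,0.177,0.15,0,0,-0.013,-0.016,-0.1225,0.177,0.15,0,0,-0.013,-0.016,-0.1225,0.177,0.15,0,0,-0.013,-0.016,-0.1225,0.177,0.15,0,0,-0.013,-0.016,-0.1225,0.177,0.15])

```text
t: 5.5
tcp_pos: [0.4714, -0.0251, 0.2018]
orientation: [-0.052, 0.999, 0.0, 0.001]
contact_force: [-0.3, 0.2, 1.4]
width: 0.0489
```

```bash
python3 look.py w2.png bottle_red bottle_blue
python3 - <<'E'
from h import *
go([.471,-.0255,.112],186)
E
```

```text
[ 0.47135402 -0.02508079  0.2018278 ] -174.04854246870747 0.04894239895929404 [-0.16 -0.15  1.96  0.    1.33 -1.84]
bottle_red 0.66 [283. 209.] [ 0.4742 -0.0249  0.006 ]
   out 0.91 [280. 226.] [ 0.465 -0.027  0.068] z98 0.105
bottle_blue 0.83 [361. 212.] [0.4706 0.0371 0.006 ]
   out 0.64 [375. 229.] [0.461 0.031 0.067] z98 0.105
shift [ 0.0009 -0.0005  0.0902] turn [-0.001  0.003  0.001] rows 2.0
```

View pics/w2.png

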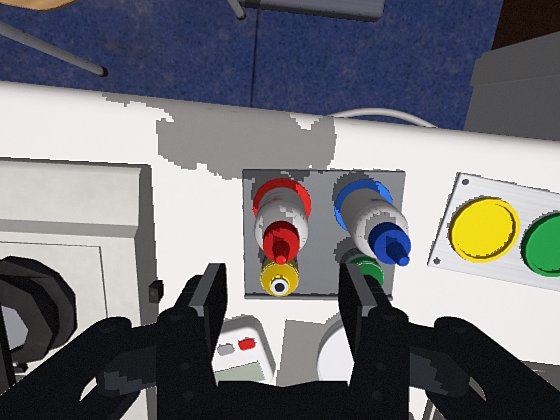

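Emit:
step_arm(steps=[0,0,0,-0.001,0,0.03,0.15,0,0,0,-0.001,0,0.06,0.15,0,0,0,-0.001,0,0.09,0.15,0,0,0,-0.001,0,0.09,0.15,0,0,0,-0.001,0,0.09,-1,0,0,0,-0.001,0,0.09,-1,0,0,0,-0.001,0,0.09,-1,0,0,0,-0.001,0,0.09,-1,0,0,0,-0.001,0,0.09,-1,0,0,0,-0.001,0,0.09,-1], squeeze=30)

```text
t: 6.75
tcp_pos: [0.4724, -0.0255, 0.1113]
orientation: [-0.052, 0.999, -0.0, 0.001]
contact_force: [-0.8, 0.7, 5.4]
width: 0.0341
```

Run:
```python
from h import *
print(state()['contact_force'],state()['moment'])
go([.473,-.025,.212],186); go([.482,.345,.212],180); go([.482,.345,.11],180)
```

```text
[-0.76879209  0.74532774  5.40277815] [0.08024665 0.03665958 0.00444465]
shift [-0.0008  0.0004 -0.1007] turn [-0.     0.002 -0.001] rows 3.0
shift [-0.0482  0.3675 -0.1008] turn [-0.     0.002  0.104] rows 8.0
shift [-0.0481  0.3675  0.0012] turn [-0.     0.002  0.104] rows 8.0
```

Emit:
step_arm(steps=[0,0,0,0,0,-0.02,-1,0,0,0,0,0,-0.06,-1,0,0,0,0,0,-0.1,-1,0,0,0.104,-0.007,0.05,-0.1,-1,0,0,0.104,-0.013,0.095,-0.1,-1,0,0,0.104,-0.019,0.14,-0.1,-1,0,0,0.104,-0.025,0.185,-0.1,-1,0,0,0.104,-0.031,0.23,-0.1,-1,0,0,0.104,-0.037,0.275,-0.1,-1,0,0,0.104,-0.043,0.32,-0.1,-1])

```text
t: 7.75
tcp_pos: [0.4807, 0.2992, 0.2102]
orientation: [-0.0, 1.0, -0.0, -0.0]
contact_force: [2.3, 0.3, -0.3]
width: 0.0342
```

Run:
```python
from h import *
print(yaw());go([.482,.345,.11],180)
```

```text
-179.98295308412844
shift [-0.0013  0.0459  0.1002] turn [-0. -0.  0.] rows 3.0
```

Emit:
step_arm(steps=[0,0,0,0,0.023,0,-1,0,0,0,0,0.0455,0,-1,0,0,0,-0.001,0.0455,0,-1,0,0,0,-0.001,0.0455,0.04,-1,0,0,0,-0.001,0.0455,0.075,-1,0,0,0,-0.001,0.0455,0.093,-1,0,0,0,-0.001,0.0455,0.098,-1,0,0,0,-0.001,0.0455,0.098,-1])

```text
t: 8.55
tcp_pos: [0.4818, 0.342, 0.1117]
orientation: [0.0, 1.0, -0.001, -0.001]
contact_force: [0.5, -0.8, 0.0]
width: 0.0339
```

Run:
```python
from h import *
print(state()['contact_force']);go([.482,.345,.1085],180)
```

```text
[ 5.34334689e-01 -8.15339373e-01  5.47048209e-04]
shift [-0.0002  0.003   0.0032] turn [-0.001 -0.002 -0.   ] rows 1.0
```

Emit:
step_arm(steps=[0,0,0,0,0,0.002,-1,0,0,0,0,0,0.0035,-1,0,0,0,0,0,0.0035,-1,0,0,0,0,0,0.0035,0.15,0,0,0,0,0,0.0035,0.15,0,0,0,0,0,0.0035,0.15,0,0,0,0,0,0.0035,0.15,0,0,0,0,0,-0.02,0.15,0,0,0,0,0,-0.06,0.15,0,0,0,0,0,-0.1,0.15])

```text
t: 9.55
tcp_pos: [0.4815, 0.3424, 0.2126]
orientation: [-0.0, 1.0, -0.001, -0.001]
contact_force: [0.0, 0.5, 0.6]
width: 0.0485
```

```bash
python3 look.py w3.png bottle_red mat
python3 - <<'E'
from h import *
go([.468,.037,.21],186);go([.468,.037,.111],186)
E
```

```text
[0.48145813 0.34241572 0.21255651] -179.98885032775266 0.0484557714336123 [ 0.53  0.17  1.62  0.    1.36 -1.04]
bottle_red 0.96 [286. 207.] [0.4919 0.3474 0.006 ]
   out 0.6 [283. 221.] [0.48  0.345 0.073] z98 0.111
mat 0.93 [247. 208.] [0.4942 0.3143 0.    ]
mat 0.3 [107. 200.] [0.4872 0.1947 0.    ]
   out 0.75 [236. 195.] [0.482 0.304 0.013] z98 0.014
shift [ 0.0142 -0.3058  0.0022] turn [ 0.     0.    -0.104] rows 7.0
shift [ 0.0142 -0.3058  0.1012] turn [ 0.     0.    -0.104] rows 7.0
```

View pics/w3.png

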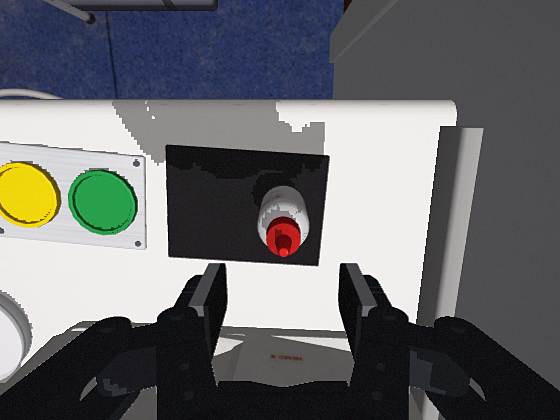

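Emit:
step_arm(steps=[0,0,-0.104,0.002,-0.045,0,0.15,0,0,-0.104,0.004,-0.09,0,0.15,0,0,-0.104,0.006,-0.135,0,0.15,0,0,-0.104,0.008,-0.18,0,0.15,0,0,-0.104,0.01,-0.225,0,0.15,0,0,-0.104,0.012,-0.27,0,0.15,0,0,-0.104,0.0145,-0.305,0,0.15,0,0,-0.104,0.0145,-0.305,0,0.15,0,0,-0.104,0.0145,-0.305,0,0.15,0,0,-0.104,0.0145,-0.305,0,0.15])

```text
t: 10.8
tcp_pos: [0.4672, 0.0385, 0.2113]
orientation: [-0.052, 0.999, 0.0, -0.001]
contact_force: [-0.2, -0.9, 0.1]
width: 0.0492
```

```bash
python3 look.py w4.png bottle_blue lens_green lens_yellow pad_red
python3 - <<'E'
from h import *
go([.467,.0375,.111],186)
z=np.load('last.npz'); d=z['d']; c=dict(mtx=z['K'],pose=z['T']); P=cloud(c,d)
m=(P[...,0]>.4)&(P[...,0]<.5)&(P[...,1]>0)&(P[...,1]<.08)&(P[...,2]>.094)&(P[...,2]<.12)&(d>0)
v,u=np.nonzero(m);print(m.sum(),u.mean(),v.mean(),ray(c,(u.mean(),v.mean()),.102))
E
```

```text
[0.46721706 0.03849627 0.21131306] -174.01154103585299 0.04918434455458128 [-0.03 -0.17  1.95  0.    1.36 -1.7 ]
bottle_blue 0.6 [279. 202.] [0.4657 0.0357 0.006 ]
   out 0.76 [279. 219.] [0.459 0.036 0.067] z98 0.105
lens_green 0.62 [281. 254.] [0.5117 0.0418 0.004 ]
   out 0.81 [280. 269.] [0.506 0.039 0.043] z98 0.051
lens_yellow 0.69 [205. 258.] [ 0.522  -0.0226  0.004 ]
   out 0.69 [198. 261.] [ 0.509 -0.022  0.039] z98 0.051
pad_red 0.67 [206. 198.] [ 0.4691 -0.0236  0.004 ]
   out 0.82 [205. 199.] [ 0.471 -0.026  0.007] z98 0.009
shift [ 0.0008 -0.0006  0.1014] turn [0. 0. 0.] rows 3.0
234 280.94444444444446 245.05128205128204 [0.46559337 0.03723683 0.102     ]
```

Emit:
step_arm(steps=[0,0,0,0.001,-0.001,0.035,0.15,0,0,0,0.001,-0.001,0.07,0.15,0,0,0,0.001,-0.001,0.1,0.15,0,0,0,0.001,-0.001,0.1,0.15,0,0,0,0.001,-0.001,0.1,-1,0,0,0,0.001,-0.001,0.1,-1,0,0,0,0.001,-0.001,0.1,-1,0,0,0,0.001,-0.001,0.1,-1,0,0,0,0.001,-0.001,0.1,-1,0,0,0,0.001,-0.001,0.1,-1])

```text
t: 12.25
tcp_pos: [0.4671, 0.0367, 0.1128]
orientation: [-0.052, 0.999, -0.0, 0.0]
contact_force: [0.9, 1.1, 2.4]
width: 0.0339
```

Run:
```python
from h import *
print(state()['contact_force']);go([.482,.28,.21],180); go([.482,.28,.11],180)
```

```text
[0.86538193 1.06301051 2.3638124 ]
shift [-0.0402  0.2404 -0.0972] turn [-0.     0.001  0.104] rows 6.0
shift [-0.0401  0.2405  0.0028] turn [-0.     0.001  0.104] rows 5.0
```

Emit:
step_arm(steps=[0,0,0,0,0,-0.02,-1,0,0,0,0,0,-0.06,-1,0,0,0,0,0,-0.1,-1,0,0,0.104,-0.008,0.048,-0.1,-1,0,0,0.104,-0.016,0.095,-0.1,-1,0,0,0.104,-0.024,0.14,-0.1,-1,0,0,0.104,-0.032,0.185,-0.1,-1,0,0,0.104,-0.036,0.22,-0.1,-1,0,0,0.104,-0.04,0.238,-0.1,-1,0,0,0.104,-0.04,0.238,-0.1,-1])

```text
t: 13.25
tcp_pos: [0.4816, 0.2795, 0.2122]
orientation: [-0.001, 1.0, 0.0, -0.0]
contact_force: [0.5, -1.0, -1.0]
width: 0.0338
```

Emit:
step_arm(steps=[0,0,0,0,0,0.04,-1,0,0,0,0,0,0.075,-1,0,0,0,0,0,0.095,-1,0,0,0,0,0,0.1,-1,0,0,0,0,0,0.1,-1])

```text
t: 13.75
tcp_pos: [0.4818, 0.2762, 0.1119]
orientation: [0.0, 1.0, -0.001, -0.001]
contact_force: [0.2, 0.2, -0.5]
width: 0.034
```

Emit:
step_arm(steps=[0,0,0,0,0.002,0.001,-1,0,0,0,0,0.002,0.0025,-1,0,0,0,0,0.002,0.0025,-1,0,0,0,0,0.002,0.0025,0.15,0,0,0,0,0.002,0.0025,0.15,0,0,0,0,0.002,0.0025,0.15,0,0,0,0,0.002,0.0025,0.15,0,0,0,0,0.002,-0.02,0.15,0,0,0,0,0.002,-0.06,0.15,0,0,0,0,0.002,-0.1,0.15])

```text
t: 14.75
tcp_pos: [0.4811, 0.2792, 0.2126]
orientation: [-0.0, 1.0, -0.001, -0.001]
contact_force: [0.9, 1.0, 0.4]
width: 0.049
```

Run:
```python
from h import *
go([.517,.007,.21],186)
```

```text
shift [-0.0358 -0.2722  0.0028] turn [-0.001 -0.002 -0.104] rows 6.0
```

Emit:
step_arm(steps=[0,0,-0.104,-0.006,-0.048,0,0.15,0,0,-0.104,-0.01,-0.095,0,0.15,0,0,-0.104,-0.014,-0.14,0,0.15,0,0,-0.104,-0.016,-0.185,0,0.15,0,0,-0.104,-0.018,-0.23,0,0.15,0,0,-0.104,-0.018,-0.27,0,0.15,0,0,-0.104,-0.018,-0.27,0,0.15,0,0,-0.104,-0.018,-0.27,0,0.15,0,0,-0.104,-0.018,-0.27,0,0.15])

```text
t: 15.65
tcp_pos: [0.4999, 0.0103, 0.2124]
orientation: [-0.052, 0.999, 0.0, -0.0]
contact_force: [-0.1, -0.1, -0.4]
width: 0.0493
```

```bash
python3 look.py w5.png lens_yellow lens_green pad_red pad_blue
python3 - <<'E'
from h import *
z=np.load('last.npz'); d,p=z['d'],z['p'].astype(int); c=dict(mtx=z['K'],pose=z['T']); P=cloud(c,d)
S=(d>0)&(P[...,0]>.42)&(P[...,0]<.54)
for n,a,b in(('yel',-.05,0),('grn',.015,.07)):
    m=S&(P[...,1]>a)&(P[...,1]<b)&(P[...,2]>.043)&(P[...,2]<.056); v,u=np.nonzero(m);print(n,m.sum(),ray(c,(u.mean(),v.mean()),.047).round(4))
r,g,b=p[...,0],p[...,1],p[...,2]
for n,m in(('pr',r>g+60),('pb',b>r+50)):
    m=m&S&(P[...,2]<.015)&(abs(P[...,1])<.08); 
    k=m.astype(np.uint8); cs=max(cv2.findContours(k,0,1)[0],key=cv2.contourArea); e=cv2.fitEllipse(cs); print(n,np.round(e[0]+e[1]),ray(c,e[0],.006).round(4))
E
```

```text
[0.49990891 0.01032433 0.21235638] -174.01065703628296 0.049256830041441026 [-0.08 -0.08  1.87  0.    1.35 -1.76]
lens_yellow 0.87 [240. 222.] [ 0.5203 -0.023   0.004 ]
lens_yellow 0.45 [118. 405.] [ 0.7216 -0.1287  0.004 ]
   out 0.64 [239. 229.] [ 0.512 -0.021  0.042] z98 0.051
   out 0.52 [126. 416.] [ 0.723 -0.117  0.013] z98 0.02
   out 0.66 [319. 227.] [0.506 0.038 0.042] z98 0.051
pad_red 0.66 [244. 162.] [ 0.4702 -0.0234  0.004 ]
   out 0.78 [243. 164.] [ 0.471 -0.026  0.007] z98 0.008
pad_blue 0.66 [512. 202.] [0.4792 0.1976 0.004 ]
pad_blue 0.63 [323. 164.] [0.4651 0.0387 0.004 ]
   out 0.74 [324. 165.] [0.465 0.038 0.007] z98 0.008
yel 604 [ 0.5164 -0.0222  0.047 ]
grn 593 [0.51   0.0393 0.047 ]
pr [240. 163.  56.  58.] [ 0.4709 -0.026   0.006 ]
pb [322. 164.  56.  58.] [0.465  0.0378 0.006 ]
```

View pics/w5.png

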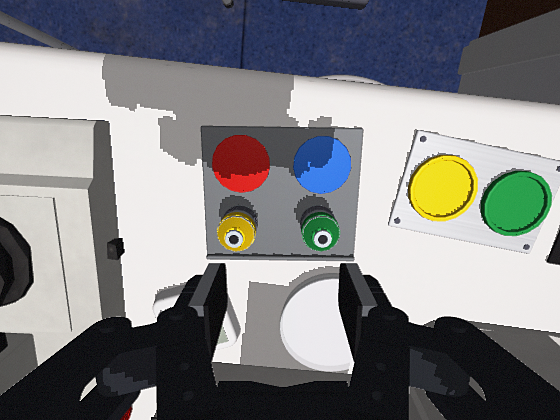

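Run:
```python
from h import *
go([.517,-.0222,.084],186)
```

```text
shift [-0.0136 -0.0338  0.1284] turn [ 0. -0.  0.] rows 3.0
```

Emit:
step_arm(steps=[0,0,0,-0.014,-0.034,0.03,0.15,0,0,0,-0.014,-0.034,0.06,0.15,0,0,0,-0.014,-0.034,0.09,0.15,0,0,0,-0.014,-0.034,0.115,0.15,0,0,0,-0.014,-0.034,0.128,0.15,0,0,0,-0.014,-0.034,0.128,0.15,0,0,0,-0.014,-0.034,0.128,-1,0,0,0,-0.014,-0.034,0.128,-1,0,0,0,-0.014,-0.034,0.128,-1,0,0,0,-0.014,-0.034,0.128,-1], squeeze=40)

```text
t: 17.1
tcp_pos: [0.5187, -0.0229, 0.0861]
orientation: [-0.052, 0.999, -0.0, 0.002]
contact_force: [-0.1, 0.8, 6.8]
width: 0.0258
```

Emit:
step_arm(steps=[0,0,0,0,0,0,-1,0,0,0,0,0,0,-1,0,0,0,0,0,0,-1])

```text
t: 17.4
tcp_pos: [0.5187, -0.0229, 0.0861]
orientation: [-0.052, 0.999, -0.0, 0.002]
contact_force: [0.2, -0.1, 6.7]
width: 0.0256
```

Run:
```python
from h import *
print(state()['contact_force'],state()['width']);go([.4735,.1349,.16],174); go([.4735,.1349,.088],174)
```

```text
[ 0.16403883 -0.05728945  6.7149873 ] 0.025634603429697887
shift [ 0.0283  0.1616 -0.0741] turn [-0.     0.003  0.209] rows 4.0
shift [ 0.0285  0.1617 -0.0021] turn [-0.     0.003  0.209] rows 4.0
```

Emit:
step_arm(steps=[0,0,0,0,0,-0.02,-1,0,0,0,0,0,-0.06,-1,0,0,0.209,0.009,0.045,-0.07,-1,0,0,0.209,0.018,0.09,-0.07,-1,0,0,0.209,0.025,0.135,-0.07,-1,0,0,0.209,0.027,0.162,-0.07,-1,0,0,0.209,0.027,0.162,-0.07,-1,0,0,0.209,0.027,0.162,-0.07,-1,0,0,0.209,0.027,0.162,-0.045,-1,0,0,0.209,0.027,0.162,-0.02,-1])

```text
t: 18.4
tcp_pos: [0.4751, 0.1345, 0.105]
orientation: [0.053, 0.999, 0.0, 0.002]
contact_force: [0.4, 0.1, -0.9]
width: 0.0255
```

Emit:
step_arm(steps=[0,0,0,0,0,0,-1,0,0,0,0,0,0,-1])

```text
t: 18.6
tcp_pos: [0.4736, 0.1345, 0.1043]
orientation: [0.053, 0.999, -0.0, -0.001]
contact_force: [1.1, -0.8, -0.4]
width: 0.0258
```

Run:
```python
from h import *
print(state()['contact_force'],state()['width'],yaw());go([.475,.1349,.0892])
z=np.load('last.npz'); c=dict(mtx=z['K'],pose=z['T']);print(ray(c,(443,188),.010),ray(c,(516,202),.01))
snap('wrist','w6.png')
```

```text
[ 1.09840946 -0.80049835 -0.44756896] 0.025757394546271434 173.91978885800188
shift [-0.0014  0.0006  0.0151] turn [-0.001 -0.001  0.   ] rows 1.0
[0.47294601 0.13536055 0.01      ] [0.47803143 0.19628189 0.01      ]
```

View pics/w6.png

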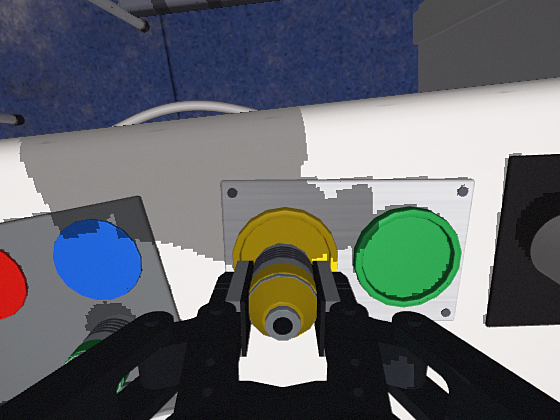

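Emit:
step_arm(steps=[0,0,0,-0.001,0,0.008,-1,0,0,0,-0.001,0,0.013,-1,0,0,0,-0.001,0,0.0155,-1,0,0,0,-0.001,0,0.0155,-1,0,0,0,-0.001,0,0.0155,-1])

```text
t: 19.15
tcp_pos: [0.4749, 0.1355, 0.0892]
orientation: [0.052, 0.999, -0.0, 0.0]
contact_force: [-0.7, -0.8, 2.2]
width: 0.0255
```

Emit:
step_arm(steps=[0,0,0,0,0,0,0.15,0,0,0,0,0,0,0.15,0,0,0,0,0,0,0.15,0,0,0,0,0,0,0.15,0,0,0,0,0,-0.02,0.15,0,0,0,0,0,-0.06,0.15,0,0,0,0,0,-0.1,0.15,0,0,0,0,0,-0.12,0.15,0,0,0,0,0,-0.12,0.15])

```text
t: 20.05
tcp_pos: [0.4769, 0.1359, 0.2132]
orientation: [0.052, 0.999, 0.001, 0.004]
contact_force: [0.4, 0.1, -0.5]
width: 0.0491
```

```bash
python3 look.py w7.png lens_yellow seat_yellow
python3 - <<'E'
from h import *
go([.5105,.0393,.21],186);go([.5105,.0393,.084],186)
E
```

```text
[0.47687649 0.13586244 0.21318152] 173.9987982733703 0.04912563760526091 [ 0.17 -0.1   1.89  0.    1.34 -1.29]
lens_yellow 0.62 [281. 199.] [0.4728 0.1348 0.004 ]
   out 0.7 [281. 208.] [0.468 0.135 0.043] z98 0.051
seat_yellow 0.57 [283. 199.] [0.473  0.1362 0.004 ]
   out 0.83 [280. 186.] [0.463 0.136 0.006] z98 0.011
shift [-0.0466 -0.0916 -0.003 ] turn [-0.001 -0.003 -0.21 ] rows 3.0
shift [-0.047  -0.0915  0.123 ] turn [-0.001 -0.003 -0.21 ] rows 4.0
```

View pics/w7.png

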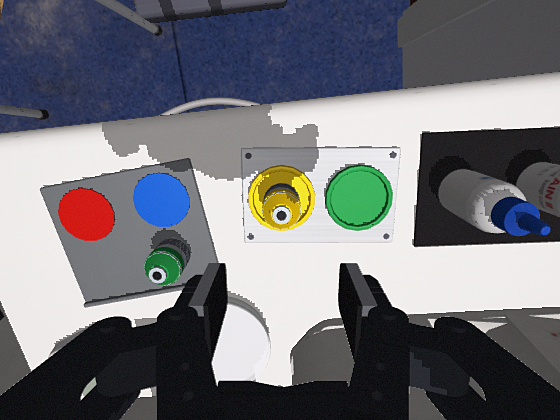

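Emit:
step_arm(steps=[0,0,-0.21,-0.02,-0.045,0,0.15,0,0,-0.21,-0.045,-0.0915,0,0.15,0,0,-0.21,-0.045,-0.0915,0.03,0.15,0,0,-0.21,-0.045,-0.0915,0.07,0.15,0,0,-0.21,-0.045,-0.0915,0.1,0.15,0,0,-0.21,-0.045,-0.0915,0.12,0.15,0,0,-0.21,-0.045,-0.0915,0.125,0.15,0,0,-0.21,-0.045,-0.0915,0.125,0.15,0,0,-0.21,-0.045,-0.0915,0.125,0.15])

```text
t: 21.2
tcp_pos: [0.5104, 0.0398, 0.0847]
orientation: [-0.053, 0.999, -0.0, 0.0]
contact_force: [0.7, -0.0, 0.5]
width: 0.0489
```

Run:
```python
from h import *
print(state()['contact_force'],yaw());go([.5105,.0393,.0845],186)
```

```text
[ 0.67798782 -0.0155946   0.45343022] -173.96388957050328
shift [-0.     -0.0005  0.0002] turn [-0.     0.001  0.001] rows 1.0
```

Emit:
step_arm(steps=[0,0,0,0,0,0,-1,0,0,0,0,0,0,-1,0,0,0,0,0,0,-1,0,0,0,0,0,0,-1,0,0,0,0,0,0,-1,0,0,0,0,0,0,-1])

```text
t: 21.8
tcp_pos: [0.511, 0.0398, 0.0855]
orientation: [-0.053, 0.999, -0.0, 0.001]
contact_force: [-0.6, -0.4, 7.2]
width: 0.0256
```

Run:
```python
from h import *
s=state();print(s['contact_force'],s['width'],s['tcp_pos']);go([.4790,.1968,.107],174)
```

```text
[-0.60143932 -0.38762392  7.22976361] 0.025644425734843896 [0.51097595 0.03979981 0.08548288]
shift [ 0.0152  0.1595 -0.0216] turn [0.    0.003 0.21 ] rows 4.0
```

Emit:
step_arm(steps=[0,0,0,0,0,-0.02,-1,0,0,0,0,0,-0.06,-1,0,0,0,0,0,-0.085,-1,0,0,0.21,0.005,0.045,-0.085,-1,0,0,0.21,0.01,0.09,-0.085,-1,0,0,0.21,0.014,0.13,-0.085,-1,0,0,0.21,0.015,0.16,-0.085,-1,0,0,0.21,0.015,0.16,-0.085,-1,0,0,0.21,0.015,0.16,-0.05,-1,0,0,0.21,0.015,0.16,-0.025,-1])

```text
t: 22.8
tcp_pos: [0.4783, 0.1972, 0.1084]
orientation: [0.052, 0.999, 0.0, 0.001]
contact_force: [-0.8, -0.4, -2.2]
width: 0.0254
```

Emit:
step_arm(steps=[0,0,0,0,0,0,-1,0,0,0,0,0,0,-1,0,0,0,0,0,0,-1])

```text
t: 23.1
tcp_pos: [0.4793, 0.1972, 0.1106]
orientation: [0.053, 0.999, 0.0, 0.001]
contact_force: [0.4, -0.2, -1.4]
width: 0.0257
```

Run:
```python
from h import *
s=state();print(s['contact_force'],s['width'],yaw());go([.4795,.1968,.0887])
```

```text
[ 0.37125175 -0.16003122 -1.40725621] 0.02574459202652562 173.96901878824008
shift [-0.0002 -0.0004  0.0219] turn [0.001 0.002 0.   ] rows 1.0
```

Emit:
step_arm(steps=[0,0,0,0,0,0.01,-1,0,0,0,0,0,0.018,-1,0,0,0,0,0,0.0215,-1,0,0,0,0,0,0.0215,-1,0,0,0,0,0,0.0215,-1])

```text
t: 23.6
tcp_pos: [0.4783, 0.1973, 0.0884]
orientation: [0.052, 0.999, -0.0, -0.0]
contact_force: [-6.8, -2.4, 14.0]
width: 0.0258
```

Emit:
step_arm(steps=[0,0,0,0,0,-0.001,-1,0,0,0,0,0,-0.001,0.15,0,0,0,0,0,-0.001,0.15,0,0,0,0,0,-0.001,0.15,0,0,0,0,0,-0.001,0.15,0,0,0,0,0,-0.02,0.15,0,0,0,0,0,-0.06,0.15,0,0,0,0,0,-0.1,0.15,0,0,0,0,0,-0.125,0.15,0,0,0,0,0,-0.125,0.15])

```text
t: 24.6
tcp_pos: [0.4806, 0.198, 0.2175]
orientation: [0.052, 0.999, 0.001, 0.004]
contact_force: [1.6, -0.6, 0.9]
width: 0.0491
```

Emit:
step_arm(steps=[0,0,0,0,0,-0.125,0.15,0,0,0,0,0,0,0.15,0,0,0,0,0,0,0.15])

```text
t: 24.9
tcp_pos: [0.4757, 0.1965, 0.2076]
orientation: [0.052, 0.999, -0.001, -0.003]
contact_force: [-1.4, -0.5, -2.5]
width: 0.0487
```

```bash
python3 look.py w8.png lens_yellow lens_green bottle_blue bottle_red
python3 - <<'E'
from h import *
z=np.load('last.npz'); d=z['d']; c=dict(mtx=z['K'],pose=z['T']); P=cloud(c,d)
for a,b in((.25,.31),(.31,.37)):
    m=(P[...,0]>.44)&(P[...,0]<.52)&(P[...,1]>a)&(P[...,1]<b)&(P[...,2]>.093)&(P[...,2]<.115)&(d>0)
    v,u=np.nonzero(m);print(m.sum(),ray(c,(u.mean(),v.mean()),.099) if m.any() else '')
go([.4815,.2785,.21],180)
E
```

```text
[0.47567058 0.19651007 0.20757429] 173.99411071908852 0.04869476187712661 [ 0.29 -0.03  1.83 -0.    1.35 -1.17]
lens_yellow 0.86 [207. 215.] [0.4778 0.133  0.004 ]
   out 0.68 [202. 222.] [0.47  0.139 0.046] z98 0.055
   out 0.33 [220. 202.] [0.464 0.144 0.01 ] z98 0.014
lens_green 0.96 [288. 211.] [0.4807 0.1991 0.004 ]
   out 0.93 [288. 219.] [0.474 0.197 0.047] z98 0.055
bottle_blue 0.98 [385. 204.] [0.483  0.2779 0.006 ]
   out 0.69 [404. 221.] [0.476 0.273 0.065] z98 0.103
bottle_red 0.65 [468. 198.] [0.4849 0.3436 0.006 ]
bottle_red 0.54 [ 15. 228.] [ 0.472  -0.0251  0.006 ]
   out 0.85 [498. 213.] [0.479 0.333 0.064] z98 0.102
272 [0.48231178 0.27857801 0.099     ]
332 [0.48331605 0.34008283 0.099     ]
shift [0.0055 0.081  0.0032] turn [ 0.     0.001 -0.105] rows 2.0
```

View pics/w8.png

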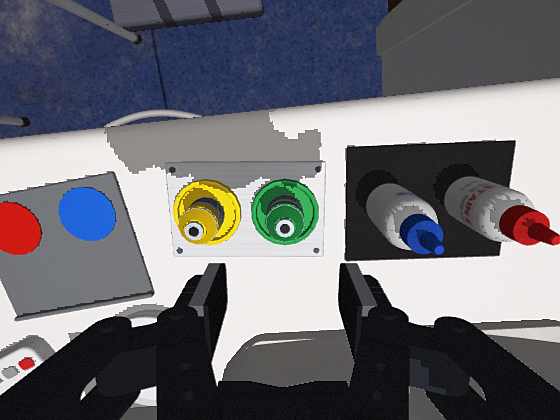

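Emit:
step_arm(steps=[0,0,-0.105,0.003,0.045,0,0.15,0,0,-0.105,0.002,0.081,0,0.15,0,0,-0.105,0.002,0.081,0,0.15,0,0,-0.105,0.002,0.081,0.03,0.15,0,0,-0.105,0.002,0.081,0.06,0.15,0,0,-0.105,0.002,0.081,0.09,0.15,0,0,-0.105,0.002,0.081,0.1,0.15,0,0,-0.105,0.002,0.081,0.1,0.15,0,0,-0.105,0.002,0.081,0.1,0.15])

```text
t: 26.25
tcp_pos: [0.4854, 0.2782, 0.1138]
orientation: [-0.0, 1.0, 0.0, 0.001]
contact_force: [0.2, -0.0, -0.1]
width: 0.0492
```

Emit:
step_arm(steps=[0,0,0,0,0,0,-1,0,0,0,0,0,0,-1,0,0,0,0,0,0,-1,0,0,0,0,0,0,-1,0,0,0,0,0,0,-1,0,0,0,0,0,0,-1], squeeze=30)

```text
t: 26.85
tcp_pos: [0.486, 0.2786, 0.1147]
orientation: [-0.0, 1.0, 0.001, 0.002]
contact_force: [-0.9, -0.6, 7.0]
width: 0.034
```

Run:
```python
from h import *
s=state();print(s['contact_force'],s['width'],yaw());go([.4661,.0378,.215],186)
```

```text
[-0.88265618 -0.56665648  6.98324289] 0.03399514622432525 -179.98526201472427
shift [ 0.0196 -0.2407 -0.1007] turn [ 0.001  0.004 -0.104] rows 6.0
```

Emit:
step_arm(steps=[0,0,0,0,0,-0.02,-1,0,0,0,0,0,-0.06,-1,0,0,0,0,0,-0.1,-1,0,0,-0.104,0.003,-0.048,-0.1,-1,0,0,-0.104,0.007,-0.095,-0.1,-1,0,0,-0.104,0.01,-0.14,-0.1,-1,0,0,-0.104,0.013,-0.185,-0.1,-1,0,0,-0.104,0.016,-0.22,-0.1,-1,0,0,-0.104,0.017,-0.241,-0.1,-1,0,0,-0.104,0.017,-0.241,-0.1,-1])

```text
t: 27.85
tcp_pos: [0.4678, 0.0346, 0.2132]
orientation: [-0.05, 0.999, -0.0, 0.001]
contact_force: [0.2, 0.6, -0.5]
width: 0.0343
```

Emit:
step_arm(steps=[0,0,0,0,0,0.06,-1,0,0,0,0,0,0.08,-1,0,0,0,0,0,0.08,-1,0,0,0,0,0,0.08,-1,0,0,0,0,0,0.08,-1])

```text
t: 28.35
tcp_pos: [0.4692, 0.0374, 0.1348]
orientation: [-0.052, 0.999, -0.0, 0.002]
contact_force: [-0.4, -0.1, -0.4]
width: 0.0341
```

```bash
python3 look.py w9.png bottle_blue pad_blue pad_red
python3 - <<'E'
from h import *
s=state();print(s['contact_force'],s['width'],yaw());go([.4687,.0378,.1177],186)
E
```

```text
[0.46921431 0.03741709 0.13475899] -173.99677189608474 0.034081138535055046 [-0.03 -0.07  2.01  0.    1.19 -1.71]
bottle_blue 0.89 [285. 243.] [0.4745 0.0386 0.006 ]
bottle_blue 0.23 [539. 275.] [0.4791 0.199  0.006 ]
   out 0.71 [281. 286.] [0.458 0.035 0.085] z98 0.122
   out 0.83 [282. 207.] [0.453 0.035 0.007] z98 0.008
pad_red 0.82 [180. 229.] [ 0.4728 -0.0252  0.004 ]
   out 0.84 [178. 230.] [ 0.471 -0.026  0.007] z98 0.008
[ 0.11568817 -1.16969377 -1.43124008] 0.033854683500885524 -174.0310310141277
shift [-0.0007  0.0007  0.0153] turn [-0.     0.001 -0.001] rows 1.0
```

View pics/w9.png

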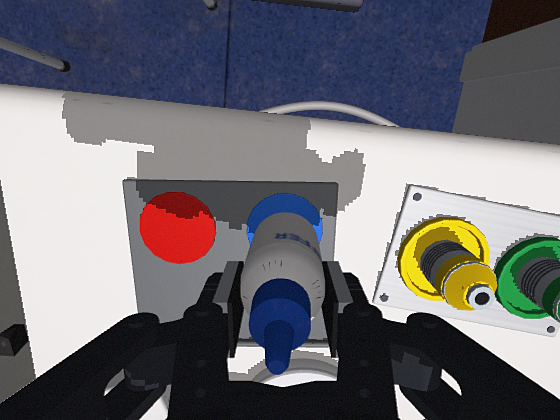

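```bash
cat > fit.py <<'E'
from h import *
from scipy.optimize import least_squares
def body(z0,z1,x,y,r=.018,f='last.npz'):
    z=np.load(f); d=z['d']; c=dict(mtx=z['K'],pose=z['T']); P=cloud(c,d)
    m=(d>0)&(P[...,2]>z0)&(P[...,2]<z1)&(np.hypot(P[...,0]-x,P[...,1]-y)<.021)&(P[...,0]<x-.003)
    q=P[m][:,:2]; s=least_squares(lambda a:np.hypot(q[:,0]-a[0],q[:,1]-a[1])-r,[x,y],loss='soft_l1',f_scale=.001)
    print('fit',len(q),s.x.round(4),'rms',np.sqrt(np.mean(s.fun**2)).round(5))
E
python3 -c "
from fit import *
body(.03,.06,.466,.0375);body(.03,.075,.466,.0375)"
```

```text
fit 1198 [0.4668 0.0372] rms 0.00022
fit 2270 [0.4668 0.0369] rms 0.00054
```

Emit:
step_arm(steps=[0,0,0,0.0015,0.0005,0.009,-1,0,0,0,0.0015,0.0005,0.014,-1,0,0,0,0.0015,0.0005,0.0165,-1,0,0,0,0.0015,0.0005,0.0165,-1,0,0,0,0.0015,0.0005,0.0165,-1])

```text
t: 29.2
tcp_pos: [0.4669, 0.0379, 0.1174]
orientation: [-0.052, 0.999, 0.0, 0.001]
contact_force: [-5.9, 4.2, 18.1]
width: 0.0341
```

Emit:
step_arm(steps=[0,0,0,0,0,-0.001,-1,0,0,0,0,0,-0.001,0.15,0,0,0,0,0,-0.001,0.15,0,0,0,0,0,-0.001,0.15,0,0,0,0,0,-0.001,0.15,0,0,0,0,0,-0.02,0.15,0,0,0,0,0,-0.06,0.15,0,0,0,0,0,-0.095,0.15,0,0,0,0,0,-0.095,0.15,0,0,0,0,0,-0.095,0.15])

```text
t: 30.2
tcp_pos: [0.4668, 0.0373, 0.2118]
orientation: [-0.052, 0.999, -0.0, 0.001]
contact_force: [-0.5, -0.1, -1.4]
width: 0.0492
```

```bash
python3 look.py w10.png bottle_blue
python3 - <<'E'
from fit import *
body(.025,.06,.465,.0375)
go([.4815,.3415,.213],180)
E
```

```text
[0.46677766 0.03731122 0.21178775] -174.03251831521865 0.049195416995202974 [-0.03 -0.17  1.96 -0.    1.35 -1.7 ]
bottle_blue 0.96 [285. 197.] [0.4601 0.0381 0.006 ]
bottle_blue 0.32 [400. 222.] [0.4714 0.135  0.006 ]
   out 0.69 [282. 213.] [0.454 0.037 0.066] z98 0.103
fit 440 [0.4622 0.038 ] rms 0.00034
shift [-0.0478  0.3008 -0.0038] turn [ 0.    -0.003  0.104] rows 7.0
```

Emit:
step_arm(steps=[0,0,0.104,-0.007,0.048,-0.003,0.15,0,0,0.104,-0.014,0.095,-0.003,0.15,0,0,0.104,-0.021,0.14,-0.003,0.15,0,0,0.104,-0.028,0.185,-0.003,0.15,0,0,0.104,-0.035,0.23,-0.003,0.15,0,0,0.104,-0.041,0.27,-0.003,0.15,0,0,0.104,-0.047,0.3,-0.003,0.15,0,0,0.104,-0.047,0.3,-0.003,0.15,0,0,0.104,-0.047,0.3,-0.003,0.15,0,0,0.104,-0.047,0.3,-0.003,0.15])

```text
t: 31.35
tcp_pos: [0.4812, 0.3396, 0.2126]
orientation: [0.0, 1.0, -0.001, -0.001]
contact_force: [1.2, 0.5, -0.6]
width: 0.049
```

```bash
python3 look.py w11.png bottle_red
python3 - <<'E'
from fit import *
body(.022,.057,.481,.3415)
go([.4815,.3415,.112],180)
E
```

```text
[0.48121878 0.33964094 0.21260546] 179.98739287534082 0.04904504023216418 [ 0.53  0.16  1.62 -0.    1.36 -1.04]
bottle_red 0.97 [285. 205.] [0.4824 0.341  0.006 ]
   out 0.82 [288. 223.] [0.476 0.341 0.064] z98 0.102
fit 514 [0.4846 0.3418] rms 0.00019
shift [0.0002 0.002  0.1016] turn [-0.    -0.    -0.001] rows 3.0
```

Emit:
step_arm(steps=[0,0,0,-0.001,0.002,0.03,0.15,0,0,0,-0.001,0.002,0.06,0.15,0,0,0,-0.001,0.002,0.09,0.15,0,0,0,-0.001,0.002,0.101,0.15,0,0,0,-0.001,0.002,0.101,0.15,0,0,0,-0.001,0.002,0.101,-1,0,0,0,-0.001,0.002,0.101,-1,0,0,0,-0.001,0.002,0.101,-1,0,0,0,-0.001,0.002,0.101,-1,0,0,0,-0.001,0.002,0.101,-1])

```text
t: 32.5
tcp_pos: [0.4836, 0.3431, 0.1144]
orientation: [-0.0, 1.0, 0.001, 0.001]
contact_force: [0.0, -0.5, 7.5]
width: 0.034
```

Emit:
step_arm(steps=[0,0,0,0,0,0,-1,0,0,0,0,0,0,-1])

```text
t: 32.7
tcp_pos: [0.4836, 0.3431, 0.1144]
orientation: [-0.0, 1.0, 0.001, 0.001]
contact_force: [0.4, -0.3, 5.9]
width: 0.0337
```

Run:
```python
from h import *
s=state();print(s['contact_force'],s['width'],yaw());go([.472,-.026,.215],186)
```

```text
[ 0.4418359  -0.34668317  5.91490573] 0.03373201128913732 -179.98305895858172
shift [ 0.0114 -0.369  -0.101 ] turn [ 0.001  0.002 -0.104] rows 8.0
```

Emit:
step_arm(steps=[0,0,0,0,0,-0.02,-1,0,0,0,0,0,-0.06,-1,0,0,0,0,0,-0.1,-1,0,0,0,0,0,-0.145,-1,0,0,-0.104,0.002,-0.048,-0.145,-1,0,0,-0.104,0.004,-0.095,-0.145,-1,0,0,-0.104,0.006,-0.14,-0.145,-1,0,0,-0.104,0.008,-0.185,-0.145,-1,0,0,-0.104,0.009,-0.23,-0.145,-1,0,0,-0.104,0.01,-0.23,-0.145,-1])

```text
t: 33.7
tcp_pos: [0.4726, 0.1081, 0.258]
orientation: [-0.05, 0.999, -0.001, 0.0]
contact_force: [-0.2, 0.1, 0.2]
width: 0.0339
```

Run:
```python
from h import *
s=state();print(s['width'],s['tcp_pos'],yaw());go([.472,-.026,.258],186)
```

```text
0.0339007629105334 [0.47260274 0.10813168 0.25797174] -174.2992802831785
shift [ 0.0139 -0.1334  0.0002] turn [-0.002  0.    -0.005] rows 3.0
```

Emit:
step_arm(steps=[0,0,0,0.005,-0.045,0,-1,0,0,0,0.01,-0.09,0,-1,0,0,0,0.015,-0.136,0,-1,0,0,0,0.015,-0.136,0,-1,0,0,0,0.015,-0.136,0.04,-1,0,0,0,0.015,-0.136,0.08,-1,0,0,0,0.015,-0.136,0.115,-1,0,0,0,0.015,-0.136,0.123,-1,0,0,0,0.015,-0.136,0.123,-1,0,0,0,0.015,-0.136,0.123,-1])

```text
t: 34.7
tcp_pos: [0.4731, -0.0239, 0.1367]
orientation: [-0.052, 0.999, -0.0, 0.001]
contact_force: [0.1, -0.1, -0.3]
width: 0.0337
```

Emit:
step_arm(steps=[0,0,0,0,0,0,-1,0,0,0,0,0,0,-1,0,0,0,0,0,0,-1])

```text
t: 35.0
tcp_pos: [0.4727, -0.0243, 0.1361]
orientation: [-0.052, 0.999, -0.0, 0.001]
contact_force: [0.7, 0.3, -0.7]
width: 0.0343
```

```bash
python3 look.py w12.png bottle_red bottle_blue pad_blue pad_red
python3 - <<'E'
from fit import *
body(.03,.06,.471,-.026);body(.03,.075,.471,-.026); body(.025,.06,.465,.0375)
go([.472,-.026,.1174],186)
E
```

```text
[ 0.47270626 -0.02428934  0.13609736] -174.03281430508613 0.03433595075719115 [-0.16 -0.06  2.01  0.    1.2  -1.83]
bottle_red 0.58 [284. 250.] [ 0.4823 -0.0226  0.006 ]
   out 0.79 [283. 292.] [ 0.464 -0.026  0.086] z98 0.123
bottle_blue 0.62 [386. 230.] [0.463  0.0369 0.006 ]
   out 0.75 [416. 263.] [0.457 0.031 0.066] z98 0.104
   out 0.47 [284. 292.] [ 0.464 -0.026  0.086] z98 0.123
   out 0.75 [358. 225.] [0.463 0.022 0.007] z98 0.008
pad_red 0.7 [280. 231.] [ 0.4707 -0.0265  0.004 ]
   out 0.86 [282. 213.] [ 0.46  -0.029  0.007] z98 0.008
fit 1232 [ 0.4734 -0.025 ] rms 0.00018
fit 2310 [ 0.4734 -0.025 ] rms 0.00065
fit 1841 [0.463 0.038] rms 0.0003
shift [ 0.0001 -0.0018  0.0174] turn [ 0.    -0.    -0.001] rows 1.0
```

View pics/w12.png

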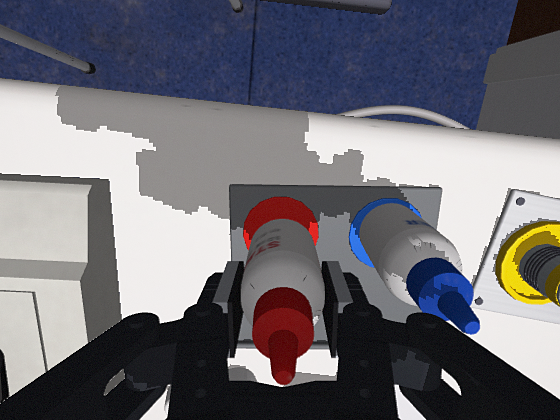

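Emit:
step_arm(steps=[0,0,0,0.001,-0.001,0.009,-1,0,0,0,0.001,-0.001,0.014,-1,0,0,0,0.001,-0.001,0.017,-1,0,0,0,0.001,-0.001,0.0175,-1,0,0,0,0.001,-0.001,0.0175,-1])

```text
t: 35.95
tcp_pos: [0.4712, -0.0253, 0.1174]
orientation: [-0.052, 0.999, 0.0, 0.0]
contact_force: [-0.4, 0.3, 4.1]
width: 0.0338
```

Contact with the pad. Release and rise, then look from above between the two bottles.

Emit:
step_arm(steps=[0,0,0,0,0,0,0.15,0,0,0,0,0,0,0.15,0,0,0,0,0,0,0.15,0,0,0,0,0,0,0.15,0,0,0,0,0,-0.02,0.15,0,0,0,0,0,-0.06,0.15,0,0,0,0,0,-0.1,0.15,0,0,0,0,0.03,-0.12,0.15,0,0,0,0,0.03,-0.12,0.15,0,0,0,0,0.03,-0.12,0.15])

```text
t: 36.95
tcp_pos: [0.4681, 0.0048, 0.2375]
orientation: [-0.053, 0.999, -0.0, 0.001]
contact_force: [0.1, 0.6, -0.3]
width: 0.049
```

Emit:
step_arm(steps=[0,0,0,0,0,0,0.15,0,0,0,0,0,0,0.15,0,0,0,0,0,0,0.15])

```text
t: 37.25
tcp_pos: [0.4674, 0.0041, 0.2362]
orientation: [-0.052, 0.999, 0.0, -0.001]
contact_force: [0.0, -0.4, 0.4]
width: 0.0492
```

```bash
python3 look.py w13.png pad_blue pad_red bottle_red bottle_blue
cat > padfit.py <<'E'
from fit import *
def pad(pick,x,y):
    # outer visible edge of the pad colour, projected on z=.006, circle radius 23 mm
    z=np.load('last.npz'); d,p=z['d'],z['p'].astype(int); c=dict(mtx=z['K'],pose=z['T']); P=cloud(c,d)
    r,g,b=p[...,0],p[...,1],p[...,2]
    m=((r>g+60) if pick=='r' else (b>r+50))&(d>0)&(P[...,2]<.014)&(np.hypot(P[...,0]-x,P[...,1]-y)<.03)
    v,u=np.nonzero(m); q=np.array([ray(c,(a,e),.006)[:2] for a,e in zip(u,v)])
    a=np.degrees(np.arctan2(q[:,1]-y,q[:,0]-x)); R=np.hypot(q[:,0]-x,q[:,1]-y)
    k=[np.argmax(np.where((a//6)==i,R,0)) for i in np.unique(a//6)]; q=q[[i for i in k if R[i]>.020]]
    s=least_squares(lambda t:np.hypot(q[:,0]-t[0],q[:,1]-t[1])-.023,[x,y],loss='soft_l1',f_scale=.0005)
    print('pad',pick,len(q),s.x.round(4),np.sqrt(np.mean(s.fun**2)).round(5))
pad('r',.471,-.026);pad('b',.465,.0378)
body(.02,.06,.471,-.026);body(.02,.06,.464,.0375)
E
python3 padfit.py
python3 -c "
import cv2;a=cv2.imread('pics/w13.png');cv2.imwrite('pics/w13c.png',cv2.resize(a[110:330,160:440],None,fx=2.8,fy=2.7,interpolation=2))"
```

```text
[0.4674129  0.00413254 0.23615966] -174.0657702387567 0.04917285711127595 [-0.1  -0.19  1.93 -0.    1.41 -1.78]
pad_blue 0.53 [428. 221.] [0.4769 0.1372 0.004 ]
pad_blue 0.19 [493. 229.] [0.4779 0.1974 0.004 ]
   out 0.56 [304. 186.] [0.456 0.022 0.007] z98 0.009
   out 0.86 [256. 179.] [ 0.457 -0.022  0.007] z98 0.009
   out 0.53 [550. 257.] [0.502 0.254 0.004] z98 0.006
bottle_red 0.68 [250. 200.] [ 0.4731 -0.0241  0.006 ]
bottle_red 0.44 [495. 228.] [0.4768 0.1981 0.006 ]
   out 0.92 [244. 211.] [ 0.464 -0.024  0.067] z98 0.105
   out 0.23 [437. 227.] [0.47  0.128 0.044] z98 0.054
bottle_blue 0.7 [322. 198.] [0.4647 0.0386 0.006 ]
pad r 39 [ 0.4722 -0.0262] 0.00045
pad b 38 [0.4662 0.0379] 0.00027
fit 486 [ 0.472  -0.0261] rms 0.00018
fit 472 [0.4634 0.0381] rms 0.00018
```

View pics/w13c.png

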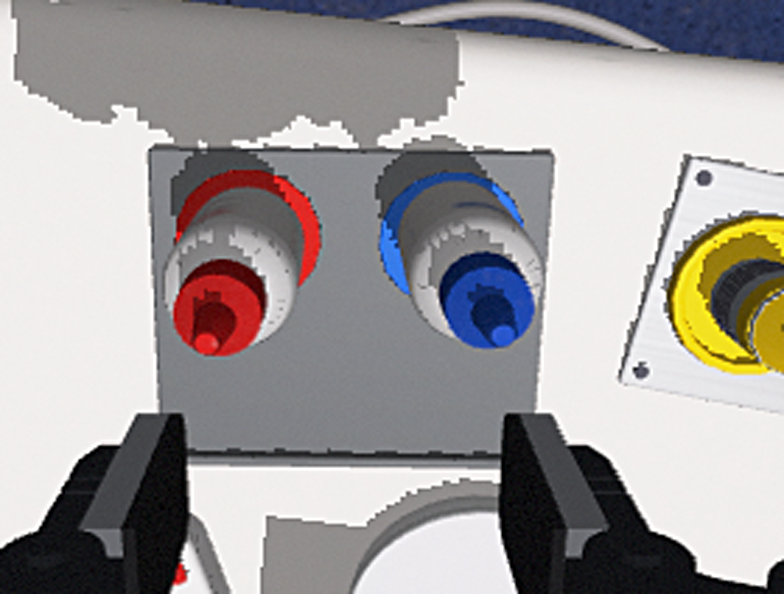

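Red sits on its disc centre (within 0.3 mm); blue is about 2.8 mm off towards the robot, so I correct it.

Run:
```python
from h import *
go([.4645,.038,.205],186)
```

```text
shift [-0.      0.0336  0.0324] turn [-0.     0.    -0.001] rows 1.0
```

Emit:
step_arm(steps=[0,0,0,0,0.0335,0,0.15,0,0,0,0,0.0335,0,0.15,0,0,0,0,0.0335,0.03,0.15,0,0,0,0,0.0335,0.065,0.15,0,0,0,0,0.0335,0.1,0.15,0,0,0,0,0.0335,0.121,0.15,0,0,0,0,0.0335,0.121,0.15,0,0,0,0,0.0335,0.121,0.15])

```text
t: 38.5
tcp_pos: [0.4645, 0.0377, 0.1168]
orientation: [-0.052, 0.999, -0.0, -0.0]
contact_force: [-0.2, 0.5, 0.9]
width: 0.0491
```

Emit:
step_arm(steps=[0,0,0,0,0,0,-1,0,0,0,0,0,0,-1,0,0,0,0,0,0,-1,0,0,0,0,0,0,-1,0,0,0,0,0,0,-1])

```text
t: 39.0
tcp_pos: [0.4658, 0.0378, 0.1183]
orientation: [-0.052, 0.999, -0.0, 0.002]
contact_force: [-0.4, -0.2, 7.3]
width: 0.0344
```

Emit:
step_arm(steps=[0,0,0,0,0,-0.008,-1,0,0,0,-0.003,0,-0.008,-1,0,0,0,-0.003,0,-0.008,-1,0,0,0,-0.003,0,-0.008,-1])

```text
t: 39.4
tcp_pos: [0.4674, 0.0382, 0.1243]
orientation: [-0.052, 0.999, 0.0, -0.0]
contact_force: [0.3, 0.2, -0.8]
width: 0.0341
```

Emit:
step_arm(steps=[0,0,0,-0.0015,0,0.003,-1,0,0,0,-0.0015,0,0.005,-1,0,0,0,-0.0015,0,0.0055,-1,0,0,0,-0.0015,0,0.0055,-1])

```text
t: 39.8
tcp_pos: [0.4687, 0.0383, 0.1186]
orientation: [-0.052, 0.999, 0.0, -0.0]
contact_force: [0.0, -0.3, -0.6]
width: 0.0338
```

Emit:
step_arm(steps=[0,0,0,0,0,0.0008,-1,0,0,0,0,0,0.0008,-1,0,0,0,0,0,0.0008,0.15,0,0,0,0,0,0.0008,0.15,0,0,0,0,0,0.0008,0.15,0,0,0,0,0,0.0008,0.15,0,0,0,0,0,-0.02,0.15,0,0,0,0,0,-0.06,0.15,0,0,0,0,0,-0.1,0.15,0,0,0,0,-0.03,-0.12,0.15])

```text
t: 40.8
tcp_pos: [0.4732, 0.0102, 0.2428]
orientation: [-0.054, 0.999, 0.0, 0.002]
contact_force: [1.8, -0.5, 0.4]
width: 0.0493
```

Emit:
step_arm(steps=[0,0,0,0,0,0,0.15,0,0,0,0,0,0,0.15,0,0,0,0,0,0,0.15,0,0,0,0,0,0,0.15])

```text
t: 41.2
tcp_pos: [0.4712, 0.009, 0.2373]
orientation: [-0.052, 0.999, 0.0, -0.001]
contact_force: [-0.4, 0.3, -0.6]
width: 0.049
```

```bash
python3 look.py w14.png; python3 padfit.py
```

```text
[0.47121562 0.0090344  0.23734721] -174.00325759754244 0.04897374174855027 [-0.09 -0.18  1.92  0.    1.41 -1.77]
pad r 39 [ 0.4721 -0.0265] 0.00042
pad b 39 [0.4662 0.0379] 0.00035
fit 461 [ 0.472  -0.0261] rms 0.00019
fit 426 [0.4666 0.0387] rms 0.00018
```

View pics/w14.png

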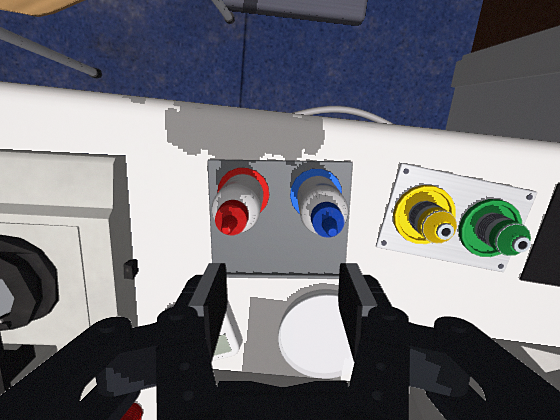

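Everything is in place: both bottles stand within 1 mm of their disc centres, the objectives stand in their own seats, and the gripper is clear of everything. Handing in.

```bash
python3 -c "
from bench import *
print(finish_job(),state()['t'],state()['contact_force'])"
```

```text
the job is handed in; nothing more can be done
the job is handed in; nothing more can be done
```

The job is done in the order asked and was handed in at about 41 s of the 125 s allowed. I moved both bottles to the black mat, set the yellow and green objectives in their own seats, then put each bottle back on its own disc.

- **Bottles:** the last wrist-camera fit put red 0.4 mm and blue 0.9 mm from their disc centres, both upright. Blue was first about 2.8 mm off, so I regrasped it, lifted it a few millimetres and set it down again.
- **Objectives:** the pictures show both standing upright inside their own seats. The red look-alike was never touched.
- **Forces:** the highest reading at the end of a move was about 19 N, while setting blue down the first time. I did not read the forces during a move. The gripper was open and well clear at hand-in.
- **Disagreement:** positions from the trained networks and from my own fits differed by 2–3 mm, and by up to about 10 mm while the arm was still settling. I relied on the fits from a settled arm. The job gave no verdict, and my closing state reading after hand-in printed only the hand-in message.

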